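# Put the blue paint stick away and screw its canister shut

### The job

Put the blue paint stick away: drop it into the open canister with the blue lid, fold the lid over onto the mouth, and only then screw the lid clockwise until it stops. Let go, and do not knock the cup, the tape roll, the brush or the paint bottle out of place.

Things in the scene. Friction and masses are not known exactly. Their poses are not given: they have to be found in the camera images.
- paint_stick: loose chunky paint stick, a smooth cylinder 24 mm in diameter and 100 mm long, white with a broad blue band and blue top, 40 to 85 g, standing upright on the table at the start. Origin: centre of its lower end; z along it to the top
- stick_center (a point): the middle of the paint stick's length, on its axis
- canister_mouth (a point): centre of the mouth of the clear canister with the blue lid. It is fixed, leaning 32 degrees (0.56 rad) from vertical towards the robot, turned up to 0.3 rad by the rack's yaw. z: the canister's axis, up out of the mouth; x: up and away from the robot, to the lid's hinge at the high far side; y: level. Outer diameter 58 mm, mouth 50 inside, 130 tall; mouth about 156 mm above the table
- canister_floor (a point): centre of the canister's inner floor, 124 mm below the mouth along its axis; same axes as canister_mouth
- flap_hinge (a point): the flap's hinge pin, 42 mm along canister_mouth's x from the mouth's centre; the pin lies along canister_mouth's y. Same axes as canister_mouth
- flap (a joint): hinge angle of the flap that carries the captive blue lid. 0 = flat on the mouth, 2.3 = open stop; starts at 1.7 to 2.1: the lid stands on edge at the far side of the mouth, underside to the robot, top face away, upper edge up to 260 mm above the table. The hinge is stiff (0.06 N m) and stays where left, so push the lid all the way down (1 to 3 N at its edge, e.g. closed fingertips from behind)
- lid (a joint): screw angle of the blue lid in its flap, rad. 0 = fully loose, 2.4 = tight against its stop; grows when turned clockwise as seen from above its top; starts at 0 to 0.3. Turning needs about 0.12 N m. The lid sinks 5 mm along its axis over the 2.4 rad
- lid_top (a point): centre of the blue lid's top face, z out of that face. The lid is a ribbed round cap 62 mm in diameter, 26 high, white stripe on top; with the flap shut it is coaxial with the canister and its top is 33 mm (loose) to 28 mm (tight) beyond canister_mouth. Under it are a white disc of 63 mm and the white hinge tab, both within 3 mm of the mouth plane; nothing else stands beside it
- rack_blue: plywood rack, 130 x 92 mm foot, fixed to the table, holding the canister with the blue lid. Origin: centre of the underside, x away from the robot at yaw 0. The canister's lean is along its x
- rack_pink: a like rack, fixed, with a shut canister with a pink lid (solid, stays shut; leave it), about 200 mm tall
- water_cup: loose empty clear cup, 72 mm across, 85 tall, a bystander; origin centre of underside
- tape_roll: loose yellow tape roll lying flat, 100 mm across, 25 high, a bystander; origin centre of underside
- flat_brush: loose black brush lying flat, 190 mm long, a bystander
- paint_bottle: loose teal paint bottle with white cap, 52 mm across, 110 tall, a bystander; origin centre of underside
Things that resemble listed ones, but are neither listed nor needed, are in the scene too. What is shaped like the rack_blue but turquoise or yellow is not meant.

How it is judged (in metres and radians):
On the way, in this order (a step that is already met when the one before it is completed fails the run):
1. the paint stick lies in the blue-lidded canister, let go (z of stick_center in the frame of canister_floor between 0.03 and 0.075 m and x of stick_center in the frame of canister_floor between -0.02 and 0.02 m and y of stick_center in the frame of canister_floor between -0.02 and 0.02 m and contact force between the fingers and paint_stick below 0.2 N), for 0.2 s.
2. the lid is folded flat onto the mouth, not yet screwed (value of joint flap below 0.08 rad and value of joint lid below 1 rad), for 0.2 s.
3. the lid is screwed tight (value of joint lid above 2.22 rad and value of joint flap below 0.08 rad), for 0.2 s.
At the end, for the whole second after the job is handed in: The paint stick rests inside the blue-lidded canister (its middle within 20 mm of the canister's axis and 30 to 75 mm above its floor), the flap is shut within 0.08 rad and the lid is screwed to within 0.18 rad of its stop at 2.4 rad (all of step 3 and z of stick_center in the frame of canister_floor between 0.03 and 0.075 m and x of stick_center in the frame of canister_floor between -0.02 and 0.02 m and y of stick_center in the frame of canister_floor between -0.02 and 0.02 m and linear speed of paint_stick below 0.05 m/s); the robot touches nothing.
It fails at once if the cup, tape roll, brush or paint bottle is displaced by more than 30 mm (distance of any of water_cup, tape_roll, flat_brush, paint_bottle from where it was at the start of the episode above 0.03 m).
It also fails if it takes over 72 s, if anything falls off the work surface, if the arm or the gripper's body presses on something with over 40 N, if the wrist force passes 120 N, or if a joint passes its speed limit or range.

### The arm

A 6-joint arm with a two-finger parallel gripper is mounted at the origin on the work surface. World frame = base frame: x ahead of the robot, y to its left, z up, the work surface at z = 0. Lengths are in m, angles in degrees, forces in N, time in s.
With the tool pointing down it reaches from about 0.35 to 0.85 m from the base axis. Payload 8.1 kg.
Tool frame: the origin (TCP) lies at the very end of the fingers, on their centre line; the grasp point (between the pads) lies 19 mm behind it; z points along the fingers, y is the line along which they close (so a half turn about z gives the same grasp; the last joint's range is limited). The gripper opens to 85 mm and grips with 20 to 120 N. Pads are 22 mm wide; open, the fingers measure 114 mm over their backs; the gripper's body (76 mm by 85 mm) begins 54 mm behind the grasp point. The pads swing forward as they close: fully open they stand 13 mm farther back than shut.
Start: joints at [-78.232, 7.471, 85.268, -0, 87.261, -4.893], TCP at [0.172, -0.575, 0.231] pointing down, gripper open.
Joint ranges: [-169.43, 169.43], [-51.17, 129.36], [1.28, 143.12], [-76.62, 256.62], [0, 156.53], [-152.29, 152.29]. Speed limits (degrees/s): [136.94, 136.94, 159.86, 180, 180, 180].

### API

Orientations are given as a 3x3 rotation matrix whose columns are the frame's x, y, z axes.
In Python, from bench import arm gives the robot as it stands.
- The arm moves only by the tool jog_arm, never from a script. Its arguments are lists of equal length, an entry for each row: "delta_pos": the shift along the tool's x, y, z in m, a list of three; "turn": the turn about the tool's z in rad. In form: {"delta_pos": [[x, y, z], ...], "turn": [turn, ...]}. A call has 1 to 5 rows; each row shifts and turns the commanded pose from where the row before left it, along the tool's axes as they then stand; what a row does not reach is not made up. A row lasts 1/8 s, in which the tool goes at most 62.5 mm and 10.7 degrees, less where a joint would pass 70% of its speed; a pose out of reach is approached as far as the arm can. A call is refused whole if a number of a shift passes 0.0625 or a number of a turn 0.188, either way. A call with a gripper value outside its range is refused whole. "hand" is the finger opening in m, from 0 to 0.0854, set as the call begins (left out, the last holds). The fingers move at their own pace and stop on an object; "force" is the grip in N (left out, the last holds). Time passes only in rows, so rows that do not move let the fingers close. It gives the time, the measured TCP pose, the force, the opening and the grip force at its end, in the units of the state.
- arm.observe(): the state, without advancing time (a new reading comes with each control period).
- arm.grab_frame(name): name is "side" or "top" or "wrist"; returns a dict with "img" (420x560x3 uint8, blue, green, red), "fx", "fy", "cx", "cy" (pixels), "k1" (the pictures are not rectified: a ray, as slopes to the right and down, at radius r is drawn at 1 + k1 r^2 times it, then the intrinsics apply), "camera_from_world" (4x4, takes a point from world to camera coordinates); the wrist camera has in their place "hand_eye" (4x4, takes a point from camera to tool coordinates, whose origin is the TCP and whose axes are the flange's). Camera axes: x right, y down, z forward; pixel columns grow to the right and rows downward; lengths in m; the calibration is good to about 2 mm. A picture is of the moment at which its call begins: read the wrist's pose just before it. There is no depth.
- arm.finish_job(): hands the job in; it is judged then, once.
Trained networks look in the newest picture that a camera, given by its name, has taken for a name from the list of things; names that differ only in an ending like _2 or _b are one class to them, and where a whole thing is asked for, a point or a joint stands for the part that bears it (a point fixed in the world has none). Each returns a list of dicts, best first, with "score" (0 to 1); they miss things now and then, are a little off and sometimes report something else, mostly with a low value. They report only what shows in the picture. A call takes as long as a camera call. They do not tell look-alikes from the thing itself.
- arm.recognise(camera, name): "centre" ([x, y, z] in m, in world coordinates, good to about 4 mm: the middle of the surface that is visible of it).
- arm.cut_out(camera, name): "pixels" (420x560 bool, what is visible of it).
- arm.spot_point(camera, name): "centre" ([x, y, z] in m, in world coordinates, good to about 4 mm: a listed point, or the origin of a listed thing).
The state is a dict: "time_s": time; "qpos": joint angles; "dq": joint speeds; "tau": joint torques, N m; "tcp_pos": TCP position; "eef_rot": TCP orientation; "ft_force": force on the tool from outside, world axes, zero at the start; "wrist_torque": the same for the moment, N m; "opening": finger opening in m; "grasp_force": force on a finger pad.
Only numpy, scipy, OpenCV 4.12 (cv2) and the standard library are available. Lean on these libraries where they do the work, as an engineer would, in place of code of your own. Each camera call takes 0.05 s, during which the arm holds its last target. There are 200 camera calls.

## Working session

There is one attempt and no reset: what is moved stays moved. The work goes in short steps, Python scripts to look and compute and a tool call to move; the robot and the scene stay as the last step left them, time stands still between calls to the robot, and variables do not carry over. Pictures are saved under pics/ and viewed, at most 10 in all, crops included, and the job is handed in when it is done.

Besides the shell and the picture viewer there is one more tool, called after ">>>" as a command line: name --pt "numbers of a row" for each row, then --argument value for the rest. jog_arm: Moves the arm, as the interface text tells. Its arguments: {"type":"object","properties":{"delta_pos":{"type":"array","items":{"type":"array","items":{"type":"number"}}},"turn":{"type":"array","items":{"type":"number"}},"hand":{"type":"number"},"force":{"type":"number"}},"required":["delta_pos","turn"]}

```bash
mkdir -p pics; cat > h.py <<'E'
import numpy as np, cv2
from bench import arm
def pix(f,P):
    T=np.array(f["camera_from_world"]);c=T[:3,:3]@np.array(P)+T[:3,3]
    s=c[:2]/c[2];s=s*(1+f["k1"]*(s@s));return [round(f["fx"]*s[0]+f["cx"]),round(f["fy"]*s[1]+f["cy"])]
E
python3 - <<'E'
from h import *
fs={}
for n in("side","top"):
    f=arm.grab_frame(n);fs[n]=f;cv2.imwrite(f"pics/{n}0.png",f["img"])
    print(n,np.linalg.inv(np.array(f["camera_from_world"]))[:3,3].round(2))
    for t in("paint_stick","rack_blue","lid_top","rack_pink","water_cup","tape_roll","flat_brush","paint_bottle","canister_mouth","canister_floor","flap_hinge","stick_center"):
        for r in arm.spot_point(n,t)[:4]: print(t,np.round(r["centre"],3),round(r["score"],2),pix(f,r["centre"]))
print(arm.observe())
E
```

```text
side [-0.04  0.84  0.66]
paint_stick [ 0.606 -0.026  0.002] 0.73 [306, 220]
paint_stick [0.552 0.216 0.157] 0.73 [259, 211]
rack_blue [0.592 0.208 0.001] 0.96 [250, 260]
rack_blue [ 0.393 -0.086  0.004] 0.89 [385, 238]
rack_blue [0.577 0.515 0.002] 0.67 [149, 331]
lid_top [0.517 0.519 0.184] 0.96 [152, 272]
lid_top [ 0.333 -0.084  0.184] 0.77 [416, 184]
lid_top [0.623 0.205 0.221] 0.73 [239, 174]
lid_top [0.554 0.211 0.154] 0.71 [260, 211]
rack_pink [ 0.582 -0.212 -0.005] 0.88 [350, 200]
water_cup [0.78  0.102 0.002] 0.88 [228, 216]
tape_roll [ 0.772 -0.107  0.002] 0.65 [280, 191]
tape_roll [ 0.604 -0.029  0.001] 0.29 [307, 220]
flat_brush [0.419 0.081 0.002] 0.66 [340, 264]
paint_bottle [0.657 0.371 0.003] 0.65 [180, 280]
paint_bottle [0.593 0.211 0.004] 0.3 [249, 259]
canister_mouth [ 0.354 -0.081  0.159] 0.85 [406, 191]
canister_mouth [0.533 0.516 0.157] 0.83 [150, 280]
canister_mouth [0.552 0.213 0.156] 0.6 [260, 211]
canister_floor [ 0.418 -0.081  0.05 ] 0.85 [377, 221]
canister_floor [0.605 0.514 0.05 ] 0.77 [137, 307]
canister_floor [ 0.582 -0.21  -0.002] 0.19 [350, 200]
flap_
[... 1583 characters left out ...]
-04,
        8.72625770e+01, -4.89248465e+00]), 'dq': array([-0.04319596,  0.06787579,  0.06823794, -0.03963832,  0.07216837,
       -0.02033288]), 'tau': array([-5.91781409e-04, -5.69309199e+01, -5.00856006e+01, -2.27667101e-04,
        1.23809048e-03,  1.21382737e-05]), 'tcp_pos': array([ 0.17203949, -0.57480105,  0.23129111]), 'eef_rot': array([[ 9.58024462e-01,  2.86686467e-01, -2.06116645e-06],
       [ 2.86686467e-01, -9.58024462e-01,  2.92195345e-05],
       [ 6.40219724e-06, -2.85839374e-05, -1.00000000e+00]]), 'ft_force': array([-0.5230119 ,  0.04539813, -0.29267795]), 'wrist_torque': array([ 0.01156798, -0.04569949, -0.01276758]), 'grasp_force': 0.0, 'opening': 0.08566471734553717}
```

View pics/side0.png

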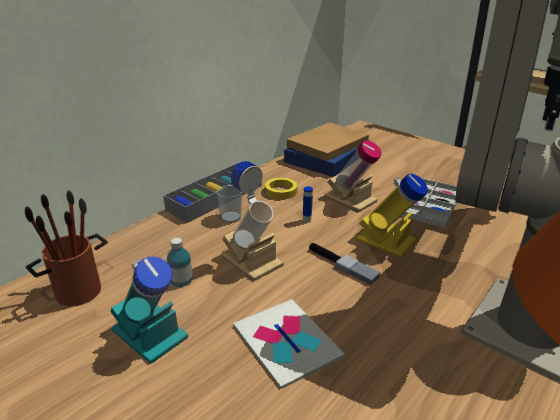

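View pics/top0.png

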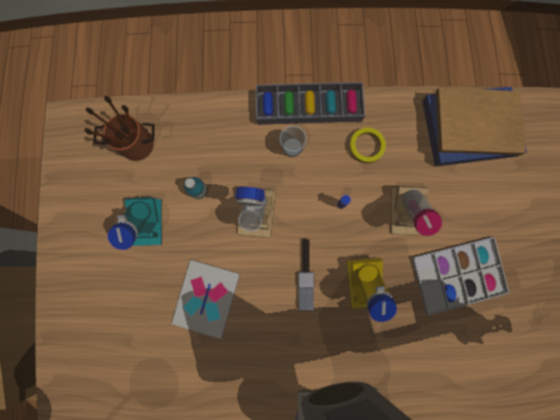

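Side view: open canister on plywood rack with the blue lid at (252,225), turquoise decoy at (150,300), yellow decoy at (390,220). The stick stands at (308,203) in side and (344,201) in top. Stick look-alikes are the drawn stroke on the card at (287,338) side and the blue paint at (268,104) top. I choose the plywood rack and the standing stick, and check with a close crop.

```bash
python3 - <<'E'
from h import *
a=cv2.imread("pics/top0.png")[155:255,215:375]
cv2.imwrite("pics/crop1.png",cv2.resize(a,None,fx=5,fy=5,interpolation=cv2.INTER_CUBIC))
E
```

```text
(no output)
```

View pics/crop1.png

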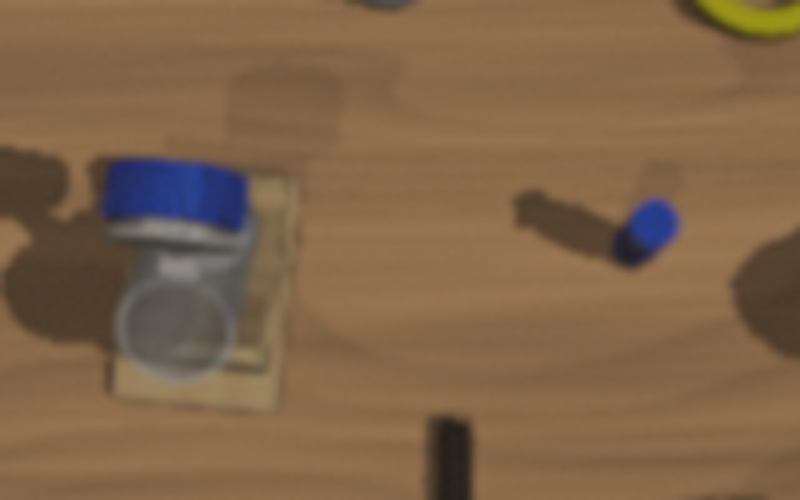

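Crop: plywood rack with clear open canister, mouth at crop (177,330), lid standing at (178,190), and rack edges showing a yaw of about -0.08 rad. The stick's blue top is at (655,225). The choice holds.

```bash
cat >> h.py <<'E'
def plan(pos,yaw=None,step=0.06):
    """rows in tool axes to go straight to pos, turning to yaw (deg, of tool x) on the way"""
    s=arm.observe();R=np.array(s["eef_rot"]);p=np.array(s["tcp_pos"]);y0=np.arctan2(R[1,0],R[0,0])
    t=0 if yaw is None else -np.deg2rad(yaw)+y0
    if abs(t)>np.pi: t-=np.sign(t)*2*np.pi
    d=np.array(pos)-p;n=int(max(np.ceil(np.linalg.norm(d)/step),np.ceil(abs(t)/0.185),1))
    for i in range(n):
        y=y0-t*i/n;c,q=np.cos(y),np.sin(y);u=d/n
        print([round(c*u[0]+q*u[1],4),round(q*u[0]-c*u[1],4),round(-u[2],4)],round(t/n,3))
def st():
    s=arm.observe();R=np.array(s["eef_rot"]);print(round(s["time_s"],2),np.round(s["tcp_pos"],4),"yaw",round(float(np.degrees(np.arctan2(R[1,0],R[0,0]))),2),"q6",round(s["qpos"][5],1),np.round(s["ft_force"],1),s["opening"],s["grasp_force"])
E
python3 - <<'E'
from h import *
f=arm.grab_frame("wrist");print(np.round(f["hand_eye"],3),f["fx"])
plan([0.605,-0.026,0.26],175)
E
```

```text
[[ 0.001 -0.955 -0.295  0.076]
 [ 1.     0.001  0.    -0.001]
 [ 0.    -0.295  0.955 -0.142]
 [ 0.     0.     0.     1.   ]] 303.53030684688696
[np.float64(0.0381), np.float64(-0.0268), np.float64(-0.0019)] -0.184
[np.float64(0.0424), np.float64(-0.0193), np.float64(-0.0019)] -0.184
[np.float64(0.0452), np.float64(-0.0112), np.float64(-0.0019)] -0.184
[np.float64(0.0465), np.float64(-0.0028), np.float64(-0.0019)] -0.184
[np.float64(0.0462), np.float64(0.0058), np.float64(-0.0019)] -0.184
[np.float64(0.0444), np.float64(0.0142), np.float64(-0.0019)] -0.184
[np.float64(0.041), np.float64(0.0221), np.float64(-0.0019)] -0.184
[np.float64(0.0363), np.float64(0.0292), np.float64(-0.0019)] -0.184
[np.float64(0.0303), np.float64(0.0354), np.float64(-0.0019)] -0.184
[np.float64(0.0233), np.float64(0.0403), np.float64(-0.0019)] -0.184
[np.float64(0.0156), np.float64(0.0439), np.float64(-0.0019)] -0.184
[np.float64(0.0073), np.float64(0.046), np.float64(-0.0019)] -0.184
[np.float64(-0.0013), np.float64(0.0466), np.float64(-0.0019)] -0.184
[np.float64(-0.0098), np.float64(0.0456), np.float64(-0.0019)] -0.184
[np.float64(-0.018), np.float64(0.043), np.float64(-0.0019)] -0.184
```

>>> jog_arm --pt "0.038 -0.027 -0.01" --pt "0.042 -0.019 -0.01" --pt "0.045 -0.011 -0.01" --pt "0.046 -0.003 -0.01" --pt "0.046 0.006 -0.01" --turn '[-0.184,-0.184,-0.184,-0.184,-0.184]' --hand 0.085

```text
time_s: 1.98
tcp_pos: [0.3163, -0.3919, 0.2818]
eef_rot: [[0.347, 0.938, 0.0], [0.938, -0.347, -0.0], [-0.0, 0.0, -1.0]]
ft_force: [-0.1, -0.8, -0.3]
opening: 0.0844
grasp_force: 0.0
```

>>> jog_arm --pt "0.044 0.014 0" --pt "0.041 0.022 0" --pt "0.036 0.029 0" --pt "0.03 0.035 0" --pt "0.023 0.04 0" --turn '[-0.184,-0.184,-0.184,-0.184,-0.184]'

```text
time_s: 2.6
tcp_pos: [0.4599, -0.2106, 0.2815]
eef_rot: [[-0.536, 0.844, 0.001], [0.844, 0.536, -0.0], [-0.001, 0.0, -1.0]]
ft_force: [0.6, -0.5, 0.0]
opening: 0.085
grasp_force: 0.0
```

>>> jog_arm --pt "0.016 0.044 0" --pt "0.007 0.046 0" --pt "-0.001 0.047 0" --pt "-0.01 0.046 0" --pt "-0.018 0.043 0" --turn '[-0.184,-0.184,-0.184,-0.184,-0.184]'

```text
time_s: 3.22
tcp_pos: [0.6052, -0.027, 0.2814]
eef_rot: [[-0.996, 0.085, 0.0], [0.085, 0.996, -0.0], [-0.0, -0.0, -1.0]]
ft_force: [0.7, -0.5, -0.7]
opening: 0.0851
grasp_force: 0.0
```

```bash
cat >> h.py <<'E'
def wrist():
    s=arm.observe();f=arm.grab_frame("wrist");T=np.eye(4);T[:3,:3]=s["eef_rot"];T[:3,3]=s["tcp_pos"]
    f["camera_from_world"]=np.linalg.inv(T@np.array(f["hand_eye"]));return f
E
python3 - <<'E'
from h import *
st()
f=wrist();cv2.imwrite("pics/w1.png",f["img"])
for t in("paint_stick","stick_center"):
    for r in arm.spot_point("wrist",t)[:3]: print(t,np.round(r["centre"],4),round(r["score"],2),pix(f,r["centre"]))
plan([0.605,-0.026,0.17],175)
E
```

```text
3.23 [ 0.6052 -0.027   0.2814] yaw 175.15 q6 -92.5 [ 0.7 -0.5 -0.7] 0.08507230126469716 0.0
paint_stick [ 0.6064 -0.0282 -0.0009] 0.59 [277, 167]
stick_center [ 0.6078 -0.0285  0.0516] 0.72 [277, 176]
stick_center [ 0.4183  0.0776 -0.0016] 0.29 [349, 10]
[np.float64(-0.0), np.float64(0.0002), np.float64(0.0553)] 0.0
[np.float64(-0.0), np.float64(0.0002), np.float64(0.0553)] 0.0
```

>>> jog_arm --pt "-0.001 0 0.055" --pt "0 0 0.055" --pt "0 0 0.05" --pt "0 0 0.036" --pt "0 0 0.02" --turn '[0,0,0,0,0]'

```text
time_s: 4.0
tcp_pos: [0.6035, -0.0292, 0.063]
eef_rot: [[-0.996, 0.093, -0.003], [0.093, 0.996, 0.0], [0.003, -0.0, -1.0]]
ft_force: [0.9, -0.3, 0.4]
opening: 0.0852
grasp_force: 0.0
```

>>> jog_arm --pt "0 0 0" --pt "0 0 0" --pt "0 0 0" --pt "0 0 0" --pt "0 0 0" --turn '[0,0,0,0,0]' --hand 0.01 --force 40

```text
time_s: 4.62
tcp_pos: [0.6067, -0.0286, 0.0673]
eef_rot: [[-0.996, 0.091, 0.003], [0.091, 0.996, -0.0], [-0.003, -0.0, -1.0]]
ft_force: [-0.9, 0.5, 6.0]
opening: 0.0229
grasp_force: 38.9
```

```bash
python3 - <<'E'
from h import *
st()
E
```

```text
4.62 [ 0.6067 -0.0286  0.0673] yaw 174.8 q6 -92.3 [-0.9  0.5  6. ] 0.022915349131180603 38.91372621059418
```

>>> jog_arm --pt "0 0 -0.03" --pt "0 0 -0.06" --pt "0 0 -0.06" --pt "0 0 -0.06" --pt "0 0 -0.06" --turn '[0,0,0,0,0]'

```text
time_s: 5.25
tcp_pos: [0.6049, -0.0283, 0.3377]
eef_rot: [[-0.996, 0.091, 0.001], [0.091, 0.996, -0.0], [-0.001, -0.0, -1.0]]
ft_force: [1.3, 0.2, -1.0]
opening: 0.0228
grasp_force: 39.2
```

```bash
python3 - <<'E'
from h import *
st()
plan([0.50,0.212,0.34],175)
E
```

```text
5.25 [ 0.6049 -0.0283  0.3377] yaw 174.8 q6 -92.3 [ 1.3  0.2 -1. ] 0.022817026222834172 39.199342131614685
[np.float64(0.0253), np.float64(0.046), np.float64(-0.0005)] -0.001
[np.float64(0.0252), np.float64(0.046), np.float64(-0.0005)] -0.001
[np.float64(0.0252), np.float64(0.046), np.float64(-0.0005)] -0.001
[np.float64(0.0252), np.float64(0.046), np.float64(-0.0005)] -0.001
[np.float64(0.0251), np.float64(0.046), np.float64(-0.0005)] -0.001
```

>>> jog_arm --pt "0.025 0.046 0" --pt "0.025 0.046 0" --pt "0.025 0.046 0" --pt "0.025 0.046 0" --pt "0.025 0.046 0" --turn '[0,0,0,0,0]'

```text
time_s: 5.88
tcp_pos: [0.5007, 0.2134, 0.3357]
eef_rot: [[-0.996, 0.091, 0.001], [0.091, 0.996, 0.0], [-0.001, 0.0, -1.0]]
ft_force: [-0.0, 0.7, -0.5]
opening: 0.023
grasp_force: 39.3
```

>>> jog_arm --pt "0 0 0" --turn '[0]'

```text
time_s: 6.0
tcp_pos: [0.5001, 0.2151, 0.3358]
eef_rot: [[-0.996, 0.086, 0.0], [0.086, 0.996, 0.001], [-0.0, 0.001, -1.0]]
ft_force: [0.6, -0.7, -1.4]
opening: 0.0228
grasp_force: 39.3
```

```bash
python3 - <<'E'
from h import *
st()
for k in range(2):
  f=wrist()
  for t in("canister_mouth","flap_hinge","lid_top","paint_stick","canister_floor","rack_blue"):
    for r in arm.spot_point("wrist",t)[:2]: print(t,np.round(r["centre"],4),round(r["score"],2),pix(f,r["centre"]))
cv2.imwrite("pics/w2.png",f["img"])
E
```

```text
6.0 [0.5001 0.2151 0.3358] yaw 175.08 q6 -67.2 [ 0.6 -0.7 -1.4] 0.022821080429472097 39.26651358604431
canister_mouth [0.5349 0.5173 0.1561] 0.67 [549, 191]
lid_top [0.6189 0.2015 0.215 ] 0.94 [274, 310]
paint_stick [0.4972 0.2149 0.2674] 0.83 [277, 214]
canister_floor [0.5968 0.5187 0.0498] 0.67 [484, 213]
canister_floor [ 0.4163 -0.0848  0.0505] 0.59 [57, 125]
rack_blue [ 0.5713  0.5176 -0.0023] 0.81 [465, 188]
rack_blue [ 0.3892 -0.084   0.0007] 0.72 [75, 105]
canister_mouth [0.556  0.2114 0.1563] 0.92 [283, 229]
canister_mouth [0.5335 0.5166 0.1558] 0.82 [554, 186]
lid_top [0.6152 0.2037 0.2166] 0.62 [281, 307]
paint_stick [0.5036 0.2121 0.2674] 0.65 [279, 219]
canister_floor [0.5994 0.5206 0.0494] 0.71 [489, 212]
canister_floor [ 0.4169 -0.0862  0.0518] 0.65 [58, 125]
rack_blue [ 0.3911 -0.0848 -0.0009] 0.98 [78, 106]
rack_blue [0.5714 0.5178 0.001 ] 0.76 [470, 186]
```

View pics/w2.png

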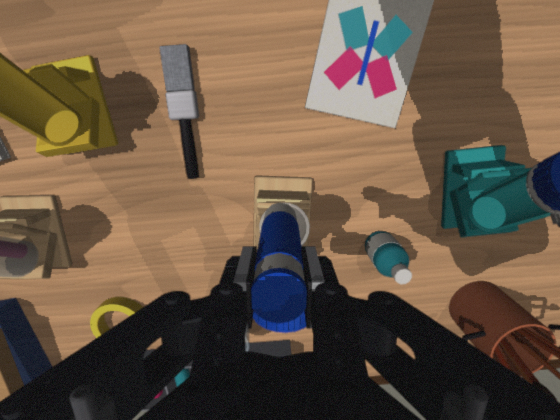

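View: stick held at (277,260) over the plywood rack; canister mouth at (285,228), rack near edge almost level in the image, so the yaw of about -0.085 is confirmed. Going over the mouth.

>>> jog_arm --pt "-0.028 -0.001 0" --pt "-0.028 -0.001 0" --pt "0 0 0.04" --pt "0 0 0.04" --pt "0 0 0.02" --turn '[0,0,0,0,0]'

```text
time_s: 7.32
tcp_pos: [0.5561, 0.2045, 0.2324]
eef_rot: [[-0.996, 0.091, -0.004], [0.091, 0.996, -0.001], [0.004, -0.001, -1.0]]
ft_force: [-0.3, 0.0, 0.1]
opening: 0.0228
grasp_force: 39.3
```

>>> jog_arm --pt "0 0 0" --turn '[0]'

```text
time_s: 7.45
tcp_pos: [0.5563, 0.2047, 0.2338]
eef_rot: [[-0.996, 0.091, -0.003], [0.091, 0.996, -0.001], [0.003, -0.001, -1.0]]
ft_force: [-1.0, 0.7, -0.1]
opening: 0.0232
grasp_force: 39.3
```

```bash
python3 - <<'E'
from h import *
st()
f=arm.grab_frame("side");cv2.imwrite("pics/s2.png",cv2.resize(f["img"][130:270,180:340],None,fx=4,fy=4,interpolation=cv2.INTER_CUBIC))
for n in("side","top"):
  if n=="top":arm.grab_frame("top")
  for t in("canister_mouth","flap_hinge","lid_top","paint_stick"):
    for r in arm.spot_point(n,t)[:3]:
      if abs(r["centre"][1]-.21)<.05:print(t,np.round(r["centre"],4),round(r["score"],2))
E
```

```text
7.45 [0.5563 0.2047 0.2338] yaw 174.8 q6 -69.6 [-1.   0.7 -0.1] 0.023240972535524353 39.303629994392395
canister_mouth [0.5526 0.213  0.1544] 0.65
flap_hinge [0.5871 0.2104 0.1779] 0.85
lid_top [0.6228 0.2057 0.2178] 0.74
paint_stick [0.5543 0.2055 0.1668] 0.59
canister_mouth [0.5512 0.2077 0.1583] 0.64
```

View pics/s2.png

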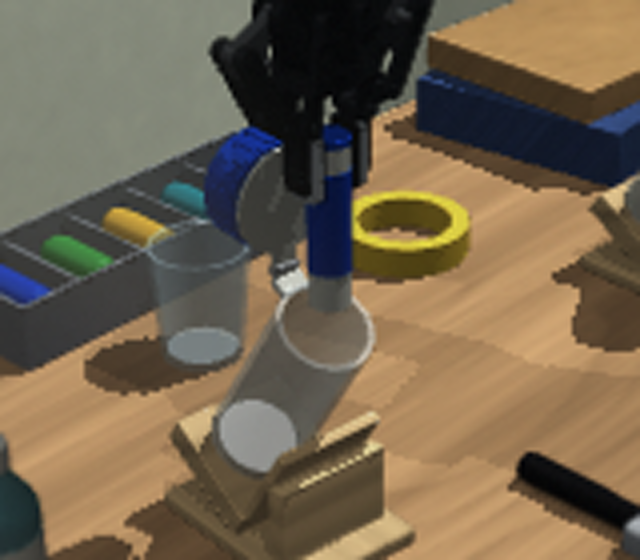

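Side crop: stick bottom at (330,300) sits just over the mouth at (325,325), and the lid is clear behind. Shifting +6 mm in y and lowering.

>>> jog_arm --pt "0 0.006 0" --pt "0 0 0.02" --pt "0 0 0.015" --pt "0 0 0.008" --pt "0 0 0" --turn '[0,0,0,0,0]'

```text
time_s: 8.57
tcp_pos: [0.5572, 0.2106, 0.191]
eef_rot: [[-0.996, 0.091, -0.002], [0.091, 0.996, -0.001], [0.002, -0.001, -1.0]]
ft_force: [-0.3, -0.6, 0.5]
opening: 0.0228
grasp_force: 39.4
```

```bash
python3 - <<'E'
from h import *
st()
E
```

```text
8.57 [0.5572 0.2106 0.191 ] yaw 174.79 q6 -69.0 [-0.3 -0.6  0.5] 0.022825579013196186 39.35571312904358
```

>>> jog_arm --pt "0 0 0" --pt "0 0 0" --pt "0 0 0" --pt "0 0 0" --pt "0 0 0" --turn '[0,0,0,0,0]' --hand 0.06

```text
time_s: 9.2
tcp_pos: [0.5578, 0.2109, 0.1924]
eef_rot: [[-0.996, 0.091, 0.0], [0.091, 0.996, 0.0], [-0.0, 0.0, -1.0]]
ft_force: [0.1, 1.1, 0.1]
opening: 0.0602
grasp_force: 0.0
```

```bash
python3 - <<'E'
from h import *
st()
f=arm.grab_frame("side");cv2.imwrite("pics/s3.png",cv2.resize(f["img"][130:270,180:340],None,fx=4,fy=4,interpolation=cv2.INTER_CUBIC))
for t in("stick_center","paint_stick"):
    for r in arm.spot_point("side",t)[:3]:print(t,np.round(r["centre"],4),round(r["score"],2))
E
```

```text
9.2 [0.5578 0.2109 0.1924] yaw 174.8 q6 -69.0 [0.1 1.1 0.1] 0.06016611747025028 0.0
```

View pics/s3.png

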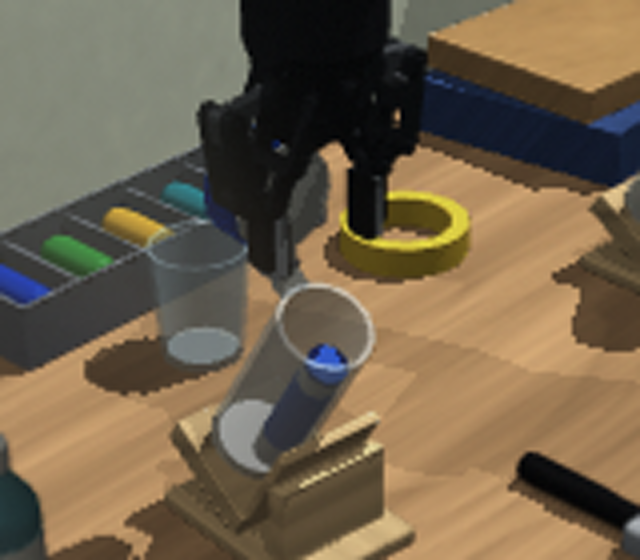

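Side crop: the stick lies in the canister (blue end at (325,360)), fingers clear. Next: up, over behind the lid, with fingers closed.

>>> jog_arm --pt "0 0 -0.04" --pt "0 0 -0.055" --pt "0 0 -0.045" --pt "-0.046 0 0" --pt "-0.046 0 0" --turn '[0,0,0,0,0]'

```text
time_s: 9.98
tcp_pos: [0.6508, 0.2028, 0.3343]
eef_rot: [[-0.996, 0.09, 0.003], [0.09, 0.996, 0.001], [-0.003, 0.001, -1.0]]
ft_force: [0.9, 0.5, -0.1]
opening: 0.0602
grasp_force: 0.0
```

>>> jog_arm --pt "-0.003 0 0" --pt "0 0 0" --pt "0 0 0.04" --pt "0 0 0.04" --pt "0 0 0" --turn '[0,0,0,0,0]' --hand 0 --force 20

```text
time_s: 10.6
tcp_pos: [0.6494, 0.2022, 0.249]
eef_rot: [[-0.996, 0.09, -0.006], [0.09, 0.996, -0.001], [0.006, -0.002, -1.0]]
ft_force: [-1.3, 0.7, 1.0]
opening: -0.0002
grasp_force: 0.0
```

```bash
python3 - <<'E'
from h import *
st()
f=arm.grab_frame("side")
for t in("lid_top","flap_hinge","canister_mouth"):
    for r in arm.spot_point("side",t)[:4]:
      if abs(r["centre"][1]-.21)<.05:print(t,np.round(r["centre"],4),round(r["score"],2))
E
```

```text
10.6 [0.6494 0.2022 0.249 ] yaw 174.84 q6 -71.9 [-1.3  0.7  1. ] -0.0001811188519872184 0.0
lid_top [0.62   0.2031 0.2187] 0.7
flap_hinge [0.5888 0.2131 0.1772] 0.68
canister_mouth [0.55   0.2125 0.1577] 0.72
```

>>> jog_arm --pt "0 0 0.019" --pt "0.01 0 0" --pt "0.01 0 0" --pt "0.01 0 -0.002" --pt "0.01 0 -0.004" --turn '[0,0,0,0,0]'

```text
time_s: 11.42
tcp_pos: [0.6121, 0.206, 0.2402]
eef_rot: [[-0.996, 0.091, 0.001], [0.091, 0.996, 0.0], [-0.001, 0.0, -1.0]]
ft_force: [0.7, 0.3, -0.2]
opening: -0.0007
grasp_force: 0.5
```

>>> jog_arm --pt "0.012 0 -0.004" --pt "0.011 0 0.003" --pt "0.011 0 0.003" --pt "0.011 0 0.003" --pt "0 0 0" --turn '[0,0,0,0,0]'

```text
time_s: 12.05
tcp_pos: [0.5664, 0.21, 0.2334]
eef_rot: [[-0.996, 0.09, -0.002], [0.09, 0.996, -0.001], [0.002, -0.001, -1.0]]
ft_force: [0.3, 0.3, 0.1]
opening: 0.0003
grasp_force: 0.0
```

```bash
python3 - <<'E'
from h import *
st()
f=arm.grab_frame("side");cv2.imwrite("pics/s4.png",cv2.resize(f["img"][130:270,180:340],None,fx=4,fy=4,interpolation=cv2.INTER_CUBIC))
E
```

```text
12.05 [0.5664 0.21   0.2334] yaw 174.82 q6 -69.3 [0.3 0.3 0.1] 0.0002994171996617986 0.0
```

View pics/s4.png

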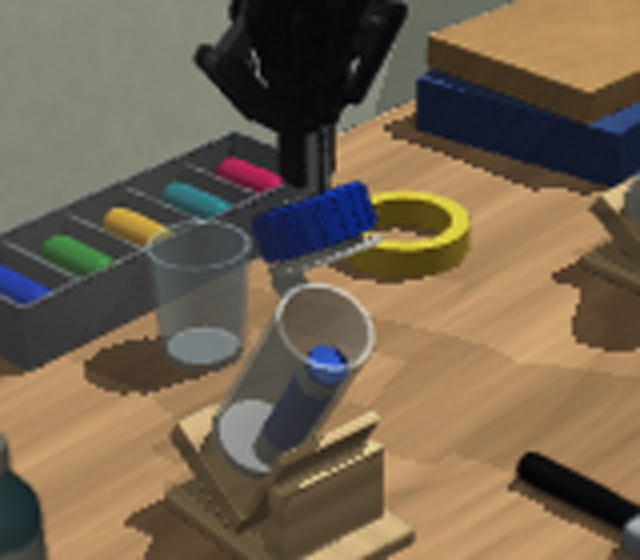

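Crop: lid folded to about 25° above level at (315,220), fingertips at (305,180) on its top. Continue forward and down.

>>> jog_arm --pt "0.012 0 0.008" --pt "0.012 0 0.008" --pt "0.012 0 0.008" --pt "0.008 0 0.012" --pt "0.006 0 0.012" --turn '[0,0,0,0,0]'

```text
time_s: 12.72
tcp_pos: [0.5178, 0.2145, 0.1855]
eef_rot: [[-0.996, 0.091, 0.0], [0.091, 0.996, -0.0], [-0.0, -0.0, -1.0]]
ft_force: [-0.3, 1.1, 0.7]
opening: -0.0001
grasp_force: 0.4
```

>>> jog_arm --pt "0.002 0 0.005" --pt "0 0 0.002" --pt "0 0 0" --turn '[0,0,0]'

```text
time_s: 13.1
tcp_pos: [0.5161, 0.2146, 0.1793]
eef_rot: [[-0.996, 0.091, -0.0], [0.091, 0.996, -0.0], [0.0, -0.0, -1.0]]
ft_force: [-0.0, -0.1, -0.1]
opening: 0.0001
grasp_force: 0.0
```

```bash
python3 - <<'E'
from h import *
st()
for n in("side","top"):
  arm.grab_frame(n)
  for t in("lid_top",):
    for r in arm.spot_point(n,t)[:4]:
      if abs(r["centre"][1]-.21)<.05:print(t,np.round(r["centre"],4),round(r["score"],2))
E
```

```text
13.1 [0.5161 0.2146 0.1793] yaw 174.79 q6 -67.5 [-0.  -0.1 -0.1] 0.00011560187497855347 0.0
lid_top [0.5385 0.2146 0.1838] 0.75
```

>>> jog_arm --pt "0 0 0.002" --pt "0 0 0.002" --turn '[0,0]'

```text
time_s: 13.55
tcp_pos: [0.5165, 0.2148, 0.1759]
eef_rot: [[-0.996, 0.091, 0.001], [0.091, 0.996, 0.0], [-0.001, 0.0, -1.0]]
ft_force: [-1.0, -0.4, 8.2]
opening: 0.0001
grasp_force: 3.7
```

>>> jog_arm --pt "0 0 0.002" --pt "0 0 0" --turn '[0,0]'

```text
time_s: 13.8
tcp_pos: [0.5167, 0.2149, 0.1752]
eef_rot: [[-0.996, 0.091, 0.002], [0.091, 0.996, 0.001], [-0.002, 0.001, -1.0]]
ft_force: [-3.8, -1.2, 11.1]
opening: 0.0
grasp_force: 5.6
```

```bash
python3 - <<'E'
from h import *
st()
f=arm.grab_frame("side");cv2.imwrite("pics/s5.png",cv2.resize(f["img"][130:270,180:340],None,fx=4,fy=4,interpolation=cv2.INTER_CUBIC))
E
```

```text
13.8 [0.5167 0.2149 0.1752] yaw 174.8 q6 -67.5 [-3.8 -1.2 11.1] 4.356433601323637e-05 5.631488242897831
```

View pics/s5.png

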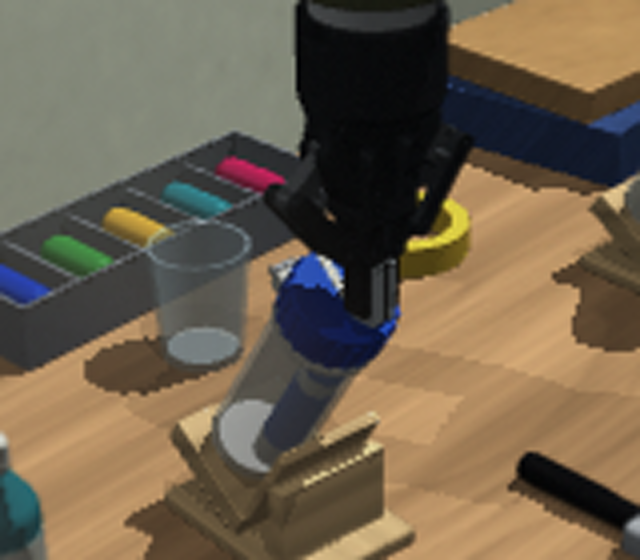

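Lid is flat on the mouth (crop: cap at (335,310), fingertip at (370,320), 11 N pressing). Raise, turn for the first screw stroke, and measure the lid.

>>> jog_arm --pt "0 0 -0.04" --pt "0 0 -0.05" --pt "0.04 0 -0.04" --pt "0.03 0 0" --pt "0 0 0" --turn '[0,0,0,0,0]' --hand 0.085

```text
time_s: 14.48
tcp_pos: [0.4453, 0.2215, 0.3042]
eef_rot: [[-0.996, 0.089, 0.002], [0.089, 0.996, 0.001], [-0.002, 0.001, -1.0]]
ft_force: [-0.2, -0.7, 0.5]
opening: 0.0852
grasp_force: 0.0
```

```bash
python3 - <<'E'
from h import *
st()
for n in("side","top","wrist","wrist"):
  f=wrist() if n=="wrist" else arm.grab_frame(n)
  if n!="side":cv2.imwrite(f"pics/{n}6.png",f["img"])
  for t in("lid_top","canister_mouth","flap_hinge"):
    for r in arm.spot_point(n,t)[:5]:
      if abs(r["centre"][1]-.21)<.05:print(n,t,np.round(r["centre"],4),round(r["score"],2),pix(f,r["centre"]))
w=cv2.imread("pics/wrist6.png");t=cv2.imread("pics/top6.png")[180:250,215:295]
cv2.imwrite("pics/c6.png",np.hstack([cv2.resize(w,(400,300)),cv2.resize(t,(343,300),interpolation=cv2.INTER_CUBIC)]))
E
```

```text
14.47 [0.4453 0.2215 0.3042] yaw 174.87 q6 -64.3 [-0.2 -0.7  0.5] 0.08519793452145273 0.0
side lid_top [0.5393 0.2149 0.1815] 0.71 [264, 203]
side lid_top [0.5531 0.2121 0.1559] 0.33 [260, 211]
side canister_mouth [0.5551 0.2144 0.1548] 0.57 [259, 211]
side flap_hinge [0.5897 0.2159 0.1773] 0.93 [247, 198]
top lid_top [0.5355 0.2182 0.1837] 0.78 [246, 227]
top canister_mouth [0.5548 0.2079 0.1595] 0.61 [251, 220]
top flap_hinge [0.5884 0.2085 0.1793] 0.56 [250, 204]
wrist lid_top [0.539  0.2105 0.1798] 0.56 [276, 287]
wrist canister_mouth [0.5531 0.2102 0.1545] 0.58 [277, 285]
wrist flap_hinge [0.5891 0.2054 0.181 ] 0.57 [275, 329]
wrist lid_top [0.532  0.213  0.1798] 0.76 [277, 280]
wrist canister_mouth [0.5566 0.2137 0.1546] 0.98 [280, 288]
wrist flap_hinge [0.5886 0.2085 0.1806] 0.64 [278, 328]
```

View pics/c6.png

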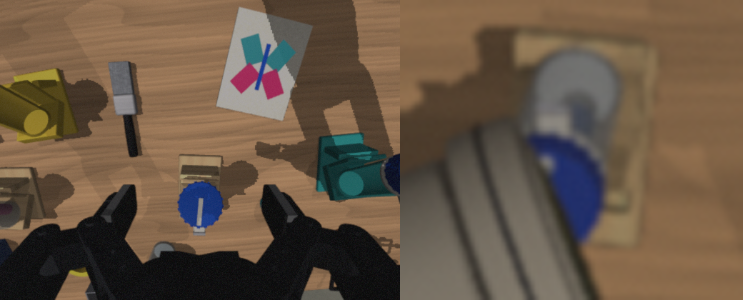

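Wrist view (left): cap at (200,205) shut on the rack, white stripe pointing along the hinge direction; fingers open. Now grip the lid turned 30° counterclockwise.

```bash
cat >> h.py <<'E'
from scipy.optimize import brentq
def lid_angle():
    """white stripe direction on the lid, seen by the wrist, in the canister's frame (deg, clockwise positive)"""
    f=wrist();img=f["img"];T=np.linalg.inv(f["camera_from_world"])
    psi=-.085;c,s=np.cos(np.deg2rad(32)),np.sin(np.deg2rad(32));h=np.array([np.cos(psi),np.sin(psi),0])
    z=-s*h+[0,0,c];x=c*h+[0,0,s];y=np.cross(z,x);o=np.array([.5365,.2130,.183])
    b=img.astype(int);m=(b.min(2)>95)&(b.max(2)-b.min(2)<60)
    v,u=np.nonzero(m);q=np.c_[(u-f["cx"])/f["fx"],(v-f["cy"])/f["fy"]]
    r=q.copy()
    for _ in range(5): r=q/(1+f["k1"]*(r**2).sum(1,keepdims=True))
    d=np.c_[r,np.ones(len(r))]@T[:3,:3].T;C=T[:3,3];P=C+d*(((o-C)@z)/(d@z))[:,None]-o
    a=np.c_[P@x,P@y];a=a[np.hypot(*a.T)<.027]
    w,V=np.linalg.eigh(np.cov(a.T));e=V[:,1];m=a.mean(0)
    print("stripe px",len(a),"mean",m.round(4),"sd",np.sqrt(w).round(4),"cw deg",round(float(np.degrees(np.arctan2(-e[1],e[0]))),1))
E
python3 - <<'E'
from h import *
lid_angle()
plan([.5435,.2125,.21],204.8)
E
```

```text
stripe px 227 mean [0.0095 0.0015] sd [0.0017 0.0103] cw deg -175.1
[np.float64(-0.0325), np.float64(0.0001), np.float64(0.0311)] -0.175
[np.float64(-0.0321), np.float64(-0.0055), np.float64(0.0311)] -0.175
[np.float64(-0.0306), np.float64(-0.011), np.float64(0.0311)] -0.175
```

>>> jog_arm --pt "-0.0325 0 0.031" --pt "-0.032 -0.0055 0.031" --pt "-0.0305 -0.011 0.031" --pt "0 0 0" --turn '[-0.175,-0.175,-0.175,0]'

```text
time_s: 15.82
tcp_pos: [0.5425, 0.2113, 0.206]
eef_rot: [[-0.907, -0.421, -0.006], [-0.421, 0.907, -0.002], [0.007, 0.001, -1.0]]
ft_force: [-0.5, 0.3, 1.0]
opening: 0.0849
grasp_force: 0.0
```

```bash
python3 - <<'E'
from h import *
st()
plan([.5435,.2125,.158],204.8)
E
```

```text
15.82 [0.5425 0.2113 0.206 ] yaw -155.11 q6 -98.6 [-0.5  0.3  1. ] 0.08487178195804038 0.0
[np.float64(-0.0014), np.float64(0.0006), np.float64(0.048)] 0.001
```

>>> jog_arm --pt "-0.001 0.001 0.025" --pt "0 0 0.022" --pt "0 0 0" --turn '[0,0,0]'

```text
time_s: 16.2
tcp_pos: [0.5423, 0.2138, 0.1626]
eef_rot: [[-0.908, -0.419, -0.002], [-0.419, 0.908, -0.001], [0.002, 0.0, -1.0]]
ft_force: [-0.8, 0.2, 0.2]
opening: 0.0854
grasp_force: 0.0
```

>>> jog_arm --pt "0 0 0" --pt "0 0 0" --pt "0 0 0" --turn '[0,0,0]' --hand 0.05 --force 30

```text
time_s: 16.58
tcp_pos: [0.5442, 0.2148, 0.1658]
eef_rot: [[-0.907, -0.421, 0.002], [-0.421, 0.907, 0.002], [-0.003, 0.001, -1.0]]
ft_force: [-4.4, 1.9, 5.0]
opening: 0.0629
grasp_force: 30.8
```

>>> jog_arm --pt "0 0 0.0005" --pt "0 0 0.0005" --pt "0 0 0.0005" --pt "0 0 0.0005" --pt "0 0 0" --turn '[0.122,0.122,0.122,0.122,0.1]'

```text
time_s: 17.2
tcp_pos: [0.5447, 0.2141, 0.1638]
eef_rot: [[-0.988, 0.157, 0.003], [0.157, 0.988, 0.001], [-0.003, 0.001, -1.0]]
ft_force: [-0.0, -0.7, 4.1]
opening: 0.0606
grasp_force: 33.9
```

```bash
python3 - <<'E'
from h import *
st();print(arm.observe()["wrist_torque"])
lid_angle()
E
```

```text
17.2 [0.5447 0.2141 0.1638] yaw 170.97 q6 -64.5 [-0.  -0.7  4.1] 0.06058656177767588 33.8772851228714
[0.39637634 0.18060273 0.46872162]
stripe px 713 mean [ 0.004  -0.0009] sd [0.0017 0.0087] cw deg -146.3
```

Stripe advanced 29° clockwise with no slip to speak of. Repeat the ratchet.

>>> jog_arm --pt "0 0 0" --pt "0 0 0" --pt "0 0 0" --pt "0 0 0" --pt "0 0 0" --turn '[0,0,-0.185,-0.185,-0.185]' --hand 0.085

```text
time_s: 17.88
tcp_pos: [0.5437, 0.2138, 0.1612]
eef_rot: [[-0.918, -0.397, -0.0], [-0.397, 0.918, -0.0], [0.0, 0.0, -1.0]]
ft_force: [0.3, -1.0, 0.2]
opening: 0.0849
grasp_force: 0.0
```

>>> jog_arm --pt "0 0 0" --pt "0 0 0" --pt "0 0 0" --pt "0 0 0" --turn '[-0.02,0,0,0]' --hand 0.05

```text
time_s: 18.38
tcp_pos: [0.5437, 0.2141, 0.1616]
eef_rot: [[-0.913, -0.408, 0.0], [-0.408, 0.913, 0.0], [-0.0, 0.0, -1.0]]
ft_force: [-4.0, 2.2, 4.8]
opening: 0.0634
grasp_force: 32.8
```

>>> jog_arm --pt "0 0 0.0005" --pt "0 0 0.0005" --pt "0 0 0.0005" --pt "0 0 0.0005" --pt "0 0 0" --turn '[0.125,0.125,0.125,0.125,0.1]'

```text
time_s: 19.0
tcp_pos: [0.5448, 0.213, 0.1593]
eef_rot: [[-0.983, 0.182, 0.002], [0.182, 0.983, -0.001], [-0.002, -0.001, -1.0]]
ft_force: [5.4, 1.0, -0.7]
opening: 0.0609
grasp_force: 42.5
```

```bash
python3 - <<'E'
from h import *
st()
lid_angle()
E
```

```text
19.0 [0.5448 0.213  0.1593] yaw 169.49 q6 -63.1 [ 5.4  1.  -0.7] 0.060925395939130524 42.473947405815125
stripe px 1003 mean [ 0.0039 -0.0053] sd [0.0016 0.0101] cw deg -118.4
```

>>> jog_arm --pt "0 0 0" --pt "0 0 0" --pt "0 0 -0.002" --pt "0 0 0" --pt "0 0 0" --turn '[0,0,-0.185,-0.185,-0.185]' --hand 0.085

```text
time_s: 19.68
tcp_pos: [0.5435, 0.2138, 0.1611]
eef_rot: [[-0.927, -0.374, -0.0], [-0.374, 0.927, -0.0], [0.0, 0.0, -1.0]]
ft_force: [0.4, 0.1, 0.7]
opening: 0.0856
grasp_force: 0.0
```

>>> jog_arm --pt "0 0 0" --pt "0 0 0" --pt "0 0 0" --pt "0 0 0" --turn '[-0.06,0,0,0]' --hand 0.05

```text
time_s: 20.18
tcp_pos: [0.5435, 0.214, 0.1614]
eef_rot: [[-0.907, -0.422, -0.0], [-0.422, 0.907, 0.0], [0.0, 0.0, -1.0]]
ft_force: [-4.2, 1.5, 3.7]
opening: 0.0632
grasp_force: 37.3
```

>>> jog_arm --pt "0 0 0.0005" --pt "0 0 0.0005" --pt "0 0 0.0005" --pt "0 0 0.0005" --pt "0 0 0" --turn '[0.13,0.13,0.13,0.13,0.1]'

```text
time_s: 20.8
tcp_pos: [0.5436, 0.2131, 0.1587]
eef_rot: [[-0.982, 0.187, -0.001], [0.187, 0.982, -0.001], [0.0, -0.001, -1.0]]
ft_force: [0.8, 2.4, 0.0]
opening: 0.0608
grasp_force: 44.4
```

```bash
python3 - <<'E'
from h import *
st()
lid_angle()
E
```

```text
20.8 [0.5436 0.2131 0.1587] yaw 169.22 q6 -62.8 [0.8 2.4 0. ] 0.060817195481477584 44.37779366970062
stripe px 782 mean [-0.0009 -0.0053] sd [0.0016 0.0096] cw deg -88.8
```

>>> jog_arm --pt "0 0 0" --pt "0 0 0" --pt "0 0 -0.002" --pt "0 0 0" --pt "0 0 0" --turn '[0,0,-0.185,-0.185,-0.185]' --hand 0.085

```text
time_s: 21.48
tcp_pos: [0.5439, 0.2139, 0.1614]
eef_rot: [[-0.929, -0.37, 0.0], [-0.37, 0.929, 0.0], [-0.0, 0.0, -1.0]]
ft_force: [-0.5, 0.5, 0.3]
opening: 0.0849
grasp_force: 0.0
```

>>> jog_arm --pt "0 0 0" --pt "0 0 0" --pt "0 0 0" --pt "0 0 0" --turn '[-0.065,0,0,0]' --hand 0.05

```text
time_s: 21.98
tcp_pos: [0.544, 0.2141, 0.162]
eef_rot: [[-0.906, -0.422, 0.001], [-0.422, 0.906, 0.0], [-0.001, 0.0, -1.0]]
ft_force: [-2.2, 0.9, 6.2]
opening: 0.0634
grasp_force: 34.3
```

>>> jog_arm --pt "0 0 0.0005" --pt "0 0 0.0005" --pt "0 0 0.0005" --pt "0 0 0.0005" --pt "0 0 0" --turn '[0.13,0.13,0.13,0.13,0.1]'

```text
time_s: 22.6
tcp_pos: [0.5445, 0.2137, 0.1597]
eef_rot: [[-0.982, 0.187, 0.002], [0.187, 0.982, 0.0], [-0.002, 0.0, -1.0]]
ft_force: [2.0, 0.1, 1.8]
opening: 0.0607
grasp_force: 35.5
```

```bash
python3 - <<'E'
from h import *
st();print(arm.observe()["wrist_torque"])
lid_angle()
E
```

```text
22.6 [0.5445 0.2137 0.1597] yaw 169.23 q6 -62.8 [2.  0.1 1.8] 0.06070330501515677 35.50322771072388
[ 0.21925385 -0.38369034  0.28233721]
stripe px 1025 mean [-0.0061 -0.0066] sd [0.0017 0.0101] cw deg -59.0
```

>>> jog_arm --pt "0 0 0" --pt "0 0 0" --pt "0 0 -0.002" --pt "0 0 0" --pt "0 0 0" --turn '[0,0,-0.185,-0.185,-0.185]' --hand 0.085

```text
time_s: 23.28
tcp_pos: [0.5435, 0.2138, 0.161]
eef_rot: [[-0.929, -0.37, -0.001], [-0.37, 0.929, -0.0], [0.001, 0.0, -1.0]]
ft_force: [0.5, -0.1, 0.0]
opening: 0.0851
grasp_force: 0.0
```

>>> jog_arm --pt "0 0 0" --pt "0 0 0" --pt "0 0 0" --pt "0 0 0" --turn '[-0.065,0,0,0]' --hand 0.05

```text
time_s: 23.78
tcp_pos: [0.5437, 0.2137, 0.1616]
eef_rot: [[-0.906, -0.422, -0.0], [-0.422, 0.906, -0.0], [0.0, -0.0, -1.0]]
ft_force: [-2.5, -1.9, 5.3]
opening: 0.0631
grasp_force: 35.0
```

>>> jog_arm --pt "0 0 0.0005" --pt "0 0 0.0005" --pt "0 0 0.0005" --pt "0 0 0.0005" --pt "0 0 0" --turn '[0.13,0.13,0.13,0.13,0.1]'

```text
time_s: 24.4
tcp_pos: [0.5441, 0.2138, 0.1603]
eef_rot: [[-0.982, 0.187, 0.001], [0.187, 0.982, 0.0], [-0.001, 0.0, -1.0]]
ft_force: [-1.9, 1.0, 7.5]
opening: 0.0606
grasp_force: 34.0
```

```bash
python3 - <<'E'
from h import *
st();print(arm.observe()["wrist_torque"])
lid_angle()
E
```

```text
24.4 [0.5441 0.2138 0.1603] yaw 169.25 q6 -62.8 [-1.9  1.   7.5] 0.06064773196194621 34.002195596694946
[0.19916068 0.40879349 0.45706021]
stripe px 963 mean [-0.0091 -0.0045] sd [0.0017 0.0098] cw deg 139.7
```

Only +19° this time (139.7°): probably the stop. One more stroke to confirm.

>>> jog_arm --pt "0 0 0" --pt "0 0 0" --pt "0 0 -0.001" --pt "0 0 0" --pt "0 0 0" --turn '[0,0,-0.185,-0.185,-0.185]' --hand 0.085

```text
time_s: 25.08
tcp_pos: [0.5436, 0.2138, 0.1598]
eef_rot: [[-0.93, -0.369, -0.001], [-0.369, 0.93, 0.0], [0.001, 0.0, -1.0]]
ft_force: [0.1, -0.7, 0.3]
opening: 0.0852
grasp_force: 0.0
```

>>> jog_arm --pt "0 0 0" --pt "0 0 0" --pt "0 0 0" --pt "0 0 0" --turn '[0,0,0,0]' --hand 0.05

```text
time_s: 25.58
tcp_pos: [0.5437, 0.2135, 0.1606]
eef_rot: [[-0.933, -0.361, -0.0], [-0.361, 0.933, -0.0], [0.0, -0.0, -1.0]]
ft_force: [-3.0, -3.4, 5.6]
opening: 0.0629
grasp_force: 34.1
```

>>> jog_arm --pt "0 0 0.0005" --pt "0 0 0.0005" --pt "0 0 0" --pt "0 0 0" --turn '[0.1,0.1,0.1,0.1]'

```text
time_s: 26.08
tcp_pos: [0.5415, 0.2142, 0.1587]
eef_rot: [[-0.999, 0.032, -0.005], [0.032, 0.999, -0.0], [0.005, -0.0, -1.0]]
ft_force: [-9.4, 4.8, 9.0]
opening: 0.0609
grasp_force: 30.9
```

```bash
python3 - <<'E'
from h import *
st();print(arm.observe()["wrist_torque"])
lid_angle()
E
```

```text
26.07 [0.5415 0.2142 0.1587] yaw 178.14 q6 -71.7 [-9.4  4.8  9. ] 0.060883256179894644 30.891199707984924
[0.64929054 1.50864857 0.91508136]
stripe px 923 mean [-0.0097 -0.0052] sd [0.0017 0.0095] cw deg 140.3
```

The stripe does not advance (140.3°), so the lid is at its stop. Release, rise, and check.

>>> jog_arm --pt "0 0 0" --pt "0 0 0" --pt "0 0 -0.03" --pt "0 0 -0.05" --pt "0 0 -0.05" --turn '[0,0,0,0,0]' --hand 0.085

```text
time_s: 26.75
tcp_pos: [0.5437, 0.2137, 0.2903]
eef_rot: [[-1.0, 0.029, -0.0], [0.029, 1.0, 0.0], [0.0, 0.0, -1.0]]
ft_force: [0.2, -0.1, 0.8]
opening: 0.0851
grasp_force: 0.0
```

>>> jog_arm --pt "0.05 0 -0.02" --pt "0.05 0 0" --pt "0 0 0" --turn '[0,0,0]'

```text
time_s: 27.12
tcp_pos: [0.4416, 0.217, 0.3096]
eef_rot: [[-1.0, 0.028, 0.001], [0.028, 1.0, 0.001], [-0.001, 0.001, -1.0]]
ft_force: [-0.2, 0.3, -0.2]
opening: 0.0851
grasp_force: 0.0
```

```bash
python3 - <<'E'
from h import *
st();lid_angle()
f=arm.grab_frame("side");cv2.imwrite("pics/s9.png",cv2.resize(f["img"][130:270,180:340],None,fx=4,fy=4,interpolation=cv2.INTER_CUBIC))
for t in("lid_top","water_cup","tape_roll","flat_brush","paint_bottle","stick_center"):
    for r in arm.spot_point("side",t)[:3]:print(t,np.round(r["centre"],3),round(r["score"],2))
E
```

```text
27.12 [0.4416 0.217  0.3096] yaw 178.42 q6 -68.2 [-0.2  0.3 -0.2] 0.08506820723635465 0.0
stripe px 206 mean [-0.008 -0.004] sd [0.0017 0.0102] cw deg 138.7
lid_top [ 0.33  -0.09   0.183] 0.88
lid_top [0.542 0.216 0.177] 0.7
lid_top [0.517 0.516 0.18 ] 0.6
water_cup [0.779 0.102 0.002] 0.82
water_cup [0.54  0.213 0.178] 0.41
tape_roll [ 0.772 -0.107 -0.002] 0.62
flat_brush [ 0.421  0.083 -0.002] 0.8
paint_bottle [0.657 0.373 0.002] 0.67
stick_center [ 0.771 -0.109 -0.   ] 0.65
stick_center [0.592 0.21  0.001] 0.26
```

View pics/s9.png

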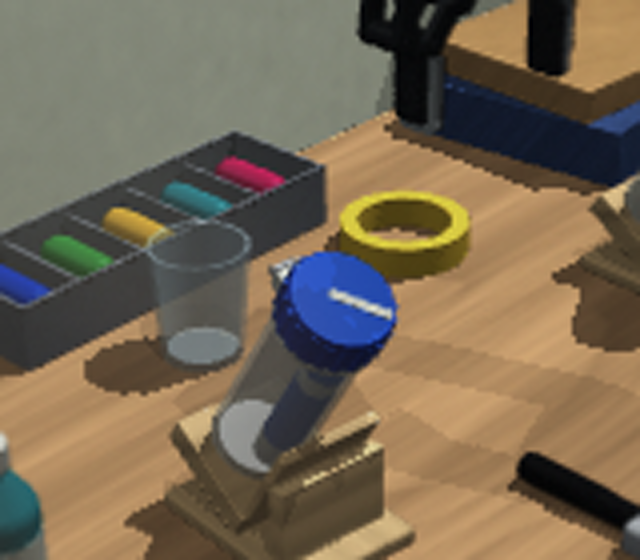

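The lid is shut and screwed at (335,310), the stick shows inside, and the bystanders have not moved. Handing in.

```bash
python3 -c "
from bench import arm
print(arm.finish_job())"
```

```text
the job is handed in; nothing more can be done
None
```

The job is handed in at about 27 s on the robot's clock: the blue stick is in the canister, the lid was folded flat before screwing and then turned clockwise about 134° to its stop, the gripper has let go, and the cup, tape roll, brush and bottle are where they started; no verdict was returned.

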